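# Run a slide block round the bent guide rod to its stop

## Robot

A 6-joint arm with a two-finger parallel gripper is mounted at the origin on the work surface; the furniture and walls round the work are solid. World frame = base frame: x ahead of the robot, y to its left, z up, the work surface at z = 0. Lengths are in m, angles in degrees, forces in N, time in s.
With the tool pointing down it reaches from about 0.4 to 0.825 m from the base axis. Payload 7 kg.
Tool frame: the origin (TCP) lies at the very end of the fingers, on their centre line; the grasp point (between the pads) lies 19 mm behind it (r.hold_point_z is the distance from the TCP to the grasp point, in m); z points along the fingers, y is the direction in which the jaws open and shut (so a half turn about z gives the same grasp; the last joint's range is limited). The gripper opens to 88 mm and grips with 3 to 60 N. Pads are 19 mm wide; open, the fingers measure 130 mm over their backs; the gripper's body (78 mm by 193 mm) begins 47 mm behind the grasp point.
Start: joints at [87.726, 20.546, 0.682, 0, -70.136, -16.507], TCP at [0.217, 0.639, 0.227] pointing down, gripper open.
Joint ranges: [-176.03, 176.03], [-82.01, 121.73], [-58.28, 71.71], [-173.87, 95.51], [-174.79, -0.11], [-173.66, 173.66]. Speed limits (degrees/s): [136.94, 136.94, 172.46, 180, 180, 180].

## Interface

Orientations are given as [roll, pitch, yaw] about the fixed x, y, z axes, in that order (R = Rz(yaw) Ry(pitch) Rx(roll)).
In Python, from plant import r gives the robot as it stands. The module is installed in compiled form; this text tells all that it offers.
- The arm moves only by the shell command python3 -m inch 'ROWS' [FORCE]. ROWS is text: rows parted by semicolons, each of 7 numbers parted by spaces: the shift along the tool's x, y, z in m, then the turn, a rotation vector about the tool's x, y, z in rad, then the opening, from 0 (shut) to 1 (fully open). In form: tx ty tz ax ay az jaw; .... A call has 1 to 20 rows; each row shifts and turns the commanded pose from where the row before left it, along the tool's axes as they then stand; what a row does not reach is not made up. A row lasts 1/12 s, in which the tool goes at most 41.7 mm and 7.16 degrees, less where a joint would pass 70% of its speed; a pose out of reach is approached as far as the arm can. A call with a gripper value outside its range is refused whole. The fingers move at their own pace and stop on an object; FORCE is the grip in N (left out, the last holds). Time passes only in rows, so rows that do not move let the fingers close. It gives the time, the measured TCP pose, the force and the opening at its end, in the units of the state.
- r.get_state(): the state, without advancing time (a new reading comes with each control period).
- r.capture(name): name is "scene" or "top" or "wrist"; returns the picture (420x560x3 uint8, red, green, blue); there is no depth.
- r.camera_params(name): a dict with "vfov" (degrees; the focal length in pixels is half the picture's height over the tangent of half this angle, whatever the lens; pixels are square), "cx", "cy" (the principal point, pixels), "R" (3x3) and "t" (3): a world point X has camera coordinates R X + t. Camera axes: x right, y down, z forward; pixel columns grow to the right and rows downward; lengths in m; the calibration is good to about 2 mm. A picture is of the moment at which its call begins: read the wrist's pose just before it. camera_params takes no time and is no camera call; for the wrist camera it gives the pose at the moment of the call.
- r.close_job(): hands the job in, once; it reports no verdict.
Trained networks look in the newest picture that a camera, given by its name, has taken for a name from the list of things; names that differ only in an ending like _2 or _b are one class to them, and where a whole thing is asked for, a point or a joint stands for the part that bears it (a point fixed in the world has none). Each returns a list of dicts, best first, with "p" (0 to 1); they miss things now and then, are a little off and sometimes report something else, mostly with a low value. They report only what shows in the picture. A call takes as long as a camera call. They do not tell look-alikes from the thing itself.
- r.recognise(target, camera): "xy" ([column, row] in pixels, amid what is visible of it).
The state is a dict: "time_s": time; "joints": joint angles; "qd": joint speeds; "joint_torque": joint torques, N m; "tcp_pos": TCP position; "eef_rot": TCP orientation; "contact_force": force on the tool from outside, world axes, zero at the start; "moment": the same for the moment, N m; "gripper_width": finger opening in m.
Only numpy, scipy, OpenCV 4.12 (cv2) and the standard library are available. Lean on these libraries where they do the work, as an engineer would, in place of code of your own. Each camera call takes 0.05 s, during which the arm holds its last target.

## Task

Pick up the blue slide block, thread its bore onto the free end of the bent guide rod and slide it along, turning it with the bend, until it bears firmly against the red stop collar on the far straight; then let go and leave it touching the collar. Work by feel: do not wrench the rod, do not push the collar along (it is only lightly clamped, and where it sits is not measured), and leave the other things on the bench alone.

Things in the scene. Friction and masses are not known exactly. Their poses are not given: they have to be found in the camera images.
- block_center (a point): Blue metal slide block, loose, about 0.18 kg: 28 mm long (its x), 36 wide (its y), 36 high (its z), lying on the bench at the start. A round 17.6 mm bore runs right through its middle along x, with 2 mm chamfers; both ends are alike. The point is the block's centre, on the bore's axis, 18 mm above its underside. Take it across its width (fingers closing along its y).
- guide: Bent steel guide rod, 14 mm thick, level, 110 mm above the bench on a post; fixed, rigid. Origin: on the bench, straight below the centre of the bend, z up. The rod's axis in this frame (mm): round free end at x -45, y -90; straight along +x to x 0, y -90; quarter circle of radius 90 about the origin to x 90, y 0; straight along +y to a clamp block (34 x 30 x 40, top at z 130) that begins at y 118.
- rod_tip (a point): The free end of the guide rod, on the rod's axis (a fixed point of the guide; its x runs along the rod into the first straight). The block fits on the rod with about 1.8 mm of play each way on the straights and 1.4 mm in the bend; rubbing takes some newtons.
- bend_end (a point): Point on the rod's axis where the bend ends and the last straight begins; the straight runs along its +y. On it sits a red stop collar, 29 mm in diameter, 14 long; the face that the block meets is somewhere between 45 and 80 mm from this point: it differs each time and is not measured. The collar holds against about 20 N along the rod and shifts under more.
- flanged_bushing: Bystander: grey steel bushing with a foot flange, standing, 32 mm across and 34 mm high; origin at the centre of its underside.
- guide_pin: Bystander: ground steel pin lying on the bench, 18 mm thick, 85 mm long (its y); origin at the middle of its underside.
- paste_tin: Bystander: open dark green tin, 59 mm across and 30 mm high; origin at the centre of its underside.
Not all that is in view belongs to the job. What is meant by the part that bears block_center is not green, and is the smaller of those in its own colour.

How it is judged:
By the outcome, as a careful person would: the job done as asked, in the order asked, and still so for the second after the job is handed in, with the robot touching nothing.
It also fails if it takes over 70 s, if anything falls off the work surface, if the arm or the gripper's body presses on something with over 40 N, if the wrist force passes 120 N, or if a joint passes its speed limit or range.

## Working session

There is one attempt and no reset: what is moved stays moved. The work goes in short steps, Python scripts to look and compute and a shell command to move; the robot and the scene stay as the last step left them, time stands still between calls to the robot, and variables do not carry over. Pictures are saved under pics/ and viewed, and the job is handed in when it is done.

```bash
mkdir -p pics; ls
python3 - <<'E'
from plant import r
import cv2,numpy as np
np.set_printoptions(precision=4,suppress=True)
for c in ("scene","top"):
    im=r.capture(c); cv2.imwrite(f"pics/{c}0.png",im[:,:,::-1])
    p=r.camera_params(c); print(c,p)
    for n in ("block_center","guide","rod_tip","bend_end","flanged_bushing","guide_pin","paste_tin"):
        print(n,[(np.round(d["xy"],1).tolist(),round(d["p"],2)) for d in r.recognise(n,c)])
print(r.get_state())
E
```

```text
pics
scene {'vfov': 55.77548953069849, 'cx': 279.96566002917416, 'cy': 207.1824322600181, 'R': array([[ 0.5904, -0.8067, -0.0248],
       [-0.4007, -0.2663, -0.8767],
       [ 0.7006,  0.5275, -0.4805]]), 't': array([-0.3021,  0.307 ,  0.8001])}
block_center [([365.8, 281.4], 0.72), ([357.3, 263.3], 0.56), ([354.5, 304.8], 0.55)]
guide [([243.0, 198.2], 0.8)]
rod_tip [([243.8, 195.5], 0.64)]
bend_end [([241.6, 191.7], 0.83)]
flanged_bushing [([205.0, 231.9], 0.42)]
guide_pin [([352.6, 218.9], 0.7)]
paste_tin [([220.5, 196.1], 0.72)]
top {'vfov': 48.83498952001643, 'cx': 274.1228999265678, 'cy': 213.08898647478534, 'R': array([[ 0.0081, -1.    , -0.0035],
       [-0.9925, -0.0076, -0.1223],
       [ 0.1223,  0.0044, -0.9925]]), 't': array([0.0083, 0.5594, 1.0903])}
block_center [([378.4, 231.8], 0.79), ([408.5, 286.0], 0.61)]
guide [([200.8, 189.9], 0.59)]
rod_tip [([200.0, 190.6], 0.88)]
bend_end [([201.0, 190.8], 0.73)]
flanged_bushing [([195.4, 270.3], 0.55)]
guide_pin [([329.5, 147.7], 0.7)]
paste_tin [([148.0, 194.2], 0.81), ([202.1, 191.7], 0.27)]
{'time_s': 0.8, 'joints': array([ 87.7236,  20.5431,   0.6812,  -0.0021, -70.1349, -16.5063]), 'qd': array([-0.0623,  0.0324, -0.0311,  0.027 ,  0.0215,  0.0787]), 'joint_torque': array([ -0.0002, -58.2287,  29.3284,   7.0019,   0.0127,  -0.    ]), 'tcp_pos': array([0.2173, 0.639 , 0.2266]), 'eef_rot': array([-179.9975,    0.0028,  -18.7834]), 'contact_force': array([-0.8113, -0.2958, -0.1665]), 'moment': array([-0.046 , -0.0044, -0.0807]), 'gripper_width': 0.08724628669567266}
```

View pics/scene0.png

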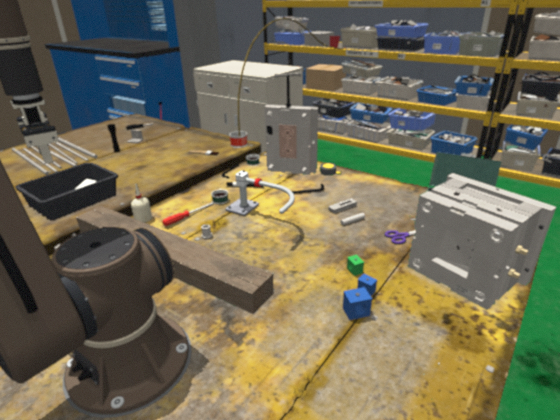

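View pics/top0.png

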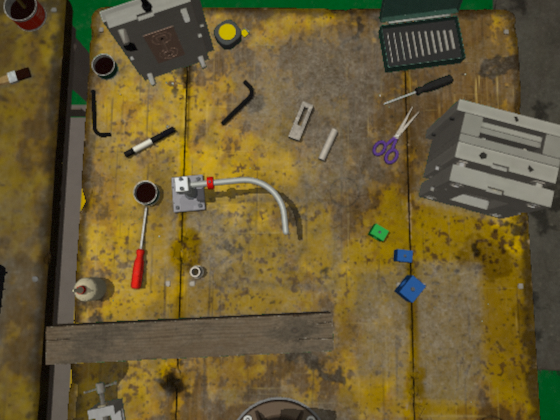

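The candidates in top view are green at (378,232), small blue at (403,255) and large blue at (410,288). The small blue one fits: it isn't green, and it's the smaller of the two blues. I'll confirm that in a crop.

Run:
```python
import cv2,numpy as np
t=cv2.imread("pics/top0.png");s=cv2.imread("pics/scene0.png")
a=cv2.resize(t[215:310,350:440],None,fx=6,fy=6,interpolation=cv2.INTER_CUBIC)
b=cv2.resize(t[160:250,165:305],None,fx=5.7,fy=5.7,interpolation=cv2.INTER_CUBIC)
c=cv2.resize(s[245:325,335:385],None,fx=7,fy=7,interpolation=cv2.INTER_CUBIC)
cv2.imwrite("pics/ca.png",a);cv2.imwrite("pics/cb.png",b);cv2.imwrite("pics/cc.png",c)
```

```text
(no output)
```

View pics/ca.png

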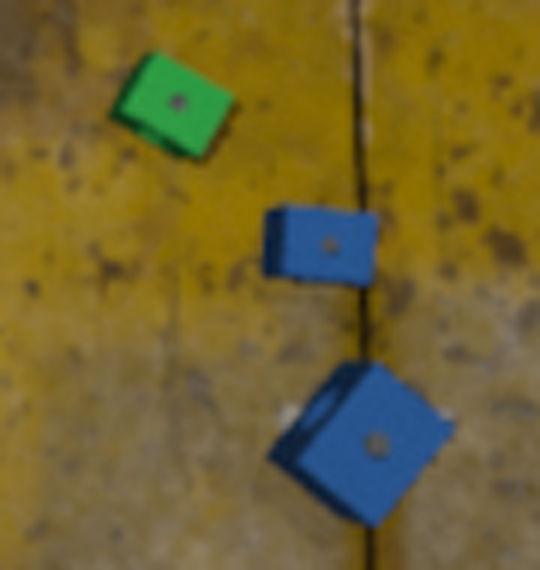

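View pics/cb.png

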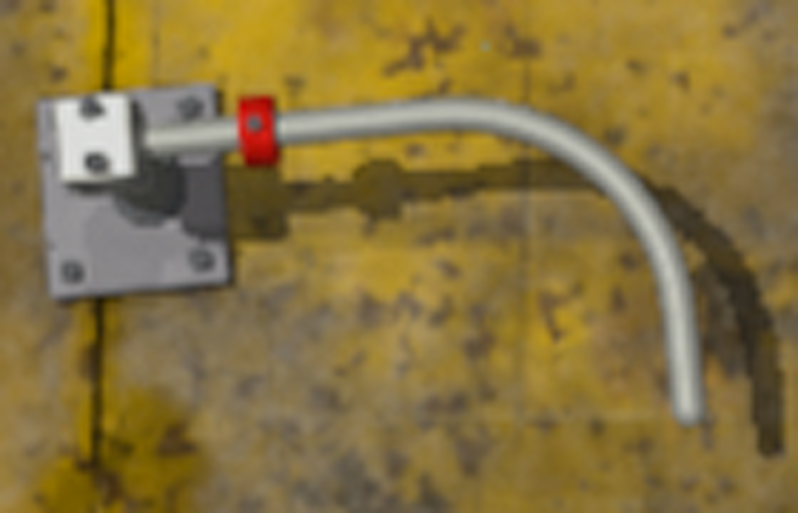

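View pics/cc.png

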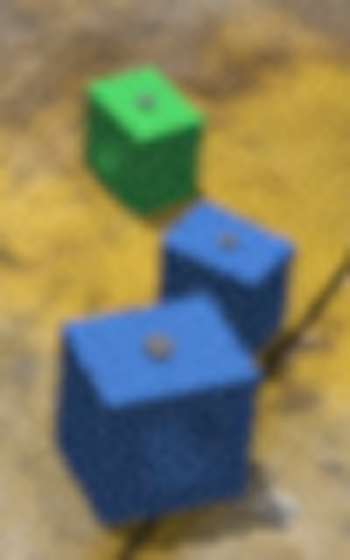

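```bash
cat > h.py <<'E'
import cv2,numpy as np
from scipy.optimize import least_squares
from scipy.spatial import cKDTree
np.set_printoptions(precision=4,suppress=True)
def K(p): return 210/np.tan(np.radians(p["vfov"]/2))
def proj(p,X):
    c=np.atleast_2d(X)@np.asarray(p["R"]).T+p["t"]; f=K(p)
    return np.c_[p["cx"]+f*c[:,0]/c[:,2],p["cy"]+f*c[:,1]/c[:,2]]
def back(p,uv,z):
    R=np.asarray(p["R"]);C=-R.T@p["t"];d=R.T@np.array([(uv[0]-p["cx"])/K(p),(uv[1]-p["cy"])/K(p),1])
    return C+d*(z-C[2])/d[2]
def rod(g,y1=.118):  # g=x,y,yaw(rad)
    a=np.linspace(-np.pi/2,0,120)
    P=np.r_[np.c_[np.linspace(-.045,0,60),np.full(60,-.09)],.09*np.c_[np.cos(a),np.sin(a)],np.c_[np.full(150,.09),np.linspace(0,y1,150)]]
    c,s=np.cos(g[2]),np.sin(g[2])
    return np.c_[P@np.array([[c,s],[-s,c]])+g[:2],np.full(len(P),.11)]
def fitrod(views,g0,gate=12):
    # views: (params, mask); two-sided: mask pixels to projected tube filled
    def res(g):
        out=[]
        for p,m in views:
            q=proj(p,rod(g)); px=np.argwhere(m)[:,::-1]
            d,_=cKDTree(q).query(px); out.append(np.minimum(d,gate))
            d2,_=cKDTree(px).query(q[::4]); out.append(np.minimum(d2,gate))
        return np.concatenate(out)
    r=least_squares(res,g0,x_scale=[.01,.01,.05],loss='soft_l1',diff_step=1e-3)
    return r.x,res(r.x)
E
python3 - <<'E'
from h import *
from plant import r
p=r.camera_params("top");im=cv2.imread("pics/top0.png")
for uv in((403,255),(405,256)):print("block",back(p,uv,.036))
B=lambda u,v:back(p,(350+u/6,215+v/6),.036)
cs=[B(290,205),B(378,212),B(372,287),B(284,280)];print(np.array(cs))
print("big corner",back(p,(350+375/6,215+362/6),.05),"ctr",back(p,(350+375/6,215+445/6),.05))
G=lambda u,v:back(p,(165+u/5.7,160+v/5.7),.11)
print("tip",G(688,418),"collar",G(258,130))
hsv=cv2.cvtColor(im,cv2.COLOR_BGR2HSV)
m=(hsv[...,1]<60)&(hsv[...,2]>120);m[:, :217]=0;m[:,292:]=0;m[:175]=0;m[236:]=0
n,l,st,_=cv2.connectedComponentsWithStats(m.astype(np.uint8));k=1+np.argmax(st[1:,4]);m=l==k;print(st[k])
t=G(688,418)
g,res=fitrod([(p,m)],[t[0]+.045,t[1]+.09,0.]);print(g,np.degrees(g[2]),np.abs(res).mean())
P=rod(g);print("tip",P[0],"bendend",P[180])
print("collar along", (np.linalg.norm(G(278,125)[:2]-P[180][:2])))
o=im.copy()
for q in proj(p,P)[::3]:cv2.circle(o,tuple(np.round(q).astype(int)),0,(0,0,255),-1)
cv2.imwrite("pics/fit0.png",cv2.resize(o[160:250,165:305],None,fx=5.7,fy=5.7,interpolation=0))
ps=r.camera_params("scene");o=cv2.imread("pics/scene0.png")
for q in proj(ps,P)[::3]:cv2.circle(o,tuple(np.round(q).astype(int)),0,(0,0,255),-1)
cv2.imwrite("pics/fit0s.png",cv2.resize(o[160:230,210:310],None,fx=7,fy=7,interpolation=0))
w=r.camera_params("wrist");R=np.array(w["R"]);print("wrist cam C",-R.T@w["t"],"fwd",R[2],w["vfov"])
E
```

```text
block [ 0.4602 -0.2972  0.036 ]
block [ 0.4578 -0.302   0.036 ]
[[ 0.4741 -0.2864  0.036 ]
 [ 0.4715 -0.3215  0.036 ]
 [ 0.4417 -0.3183  0.036 ]
 [ 0.4442 -0.2833  0.036 ]]
big corner [ 0.4121 -0.3145  0.05  ] ctr [ 0.38   -0.3136  0.05  ]
tip [ 0.5042 -0.0141  0.11  ] collar [0.6186 0.1589 0.11  ]
[217 177  71  58 512]
[0.5365 0.0794 0.0304] 1.7414484720467243 1.4339904294244323
tip [ 0.4942 -0.0119  0.11  ] bendend [0.6264 0.0822 0.11  ]
collar along 0.0690305484278571
wrist cam C [0.2893 0.6148 0.3847] fwd [-0.2645  0.0907 -0.9601] 71.22936569248297
```

View pics/fit0.png

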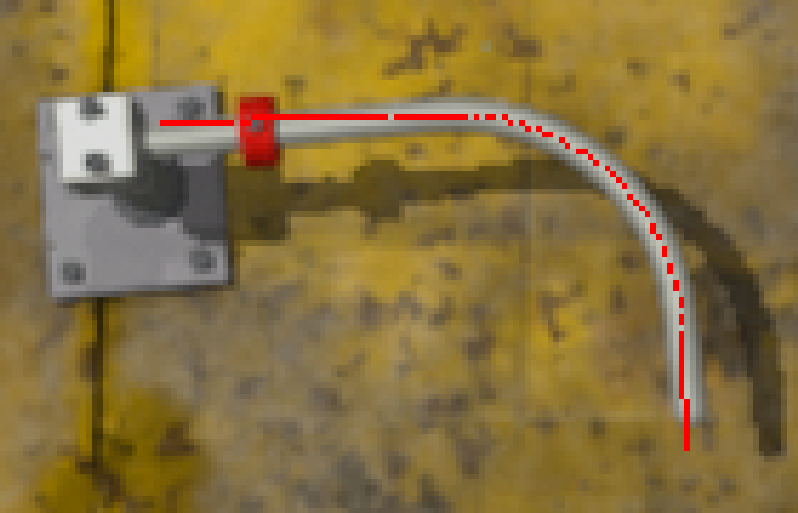

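View pics/fit0s.png

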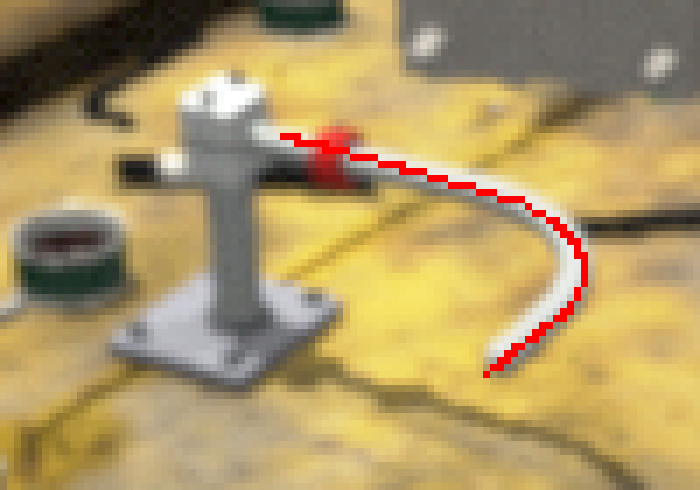

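```bash
cat >> h.py <<'E'
from scipy.optimize import minimize
def fitrod(views,g0,gate=8,ymax=.045):
    n=180+int(150*ymax/.118)
    def cost(g):
        g=[g[0],g[1],g[2]*.2]; c=0
        for p,px in views:
            q=proj(p,rod(g))[:n]
            d,_=cKDTree(q).query(px); c+=np.mean(np.minimum(d,gate)**2)
            d2,_=cKDTree(px).query(q[::3]); c+=np.mean(np.minimum(d2,gate)**2)
        return c
    x0=np.array([g0[0],g0[1],g0[2]/.2]); best=None
    for da in (0,.3,-.3):
        s=minimize(cost,x0+[0,0,da],method='Nelder-Mead',options=dict(initial_simplex=np.array([x0+[0,0,da]]*4)+np.r_[np.zeros((1,3)),np.eye(3)*.01*np.array([1,1,10])],maxiter=400,xatol=1e-5))
        if best is None or s.fun<best.fun:best=s
    g=best.x.copy();g[2]*=.2
    return g,best.fun
E
python3 - <<'E'
from h import *
from plant import r
p=r.camera_params("top");im=cv2.imread("pics/top0.png")
hsv=cv2.cvtColor(im,cv2.COLOR_BGR2HSV)
m=(hsv[...,1]<75)&(hsv[...,2]>100);m[:, :217]=0;m[:,292:]=0;m[:175]=0;m[236:]=0
n,l,st,_=cv2.connectedComponentsWithStats(m.astype(np.uint8));k=1+np.argmax(st[1:,4]);m=l==k;print(st[k])
px=np.argwhere(m)[:,::-1]
g,f=fitrod([(p,px)],[.545,.076,.07]);print(g,np.degrees(g[2]),f)
P=rod(g);print("tip",P[0],"bendend",P[180])
o=im.copy();o[m]=(0,255,0)
for q in proj(p,P)[::3]:cv2.circle(o,tuple(np.round(q).astype(int)),0,(0,0,255),-1)
a=cv2.resize(o[160:250,165:305],None,fx=5,fy=5,interpolation=0)
ps=r.camera_params("scene");o=cv2.imread("pics/scene0.png")
o=cv2.resize(o[170:220,230:300],None,fx=10,fy=10)
for q in proj(ps,P)[::3]:cv2.circle(o,tuple(np.round((q-[230,170]+.5)*10).astype(int)),1,(0,0,255),-1)
cv2.imwrite("pics/fit1.png",a);cv2.imwrite("pics/fit1s.png",o)
E
```

```text
[217 177  72  58 614]
[0.5379 0.0814 0.1514] 8.673619832080762 3.132774013690324
tip [ 0.507  -0.0143  0.11  ] bendend [0.6269 0.095  0.11  ]
```

View pics/fit1.png

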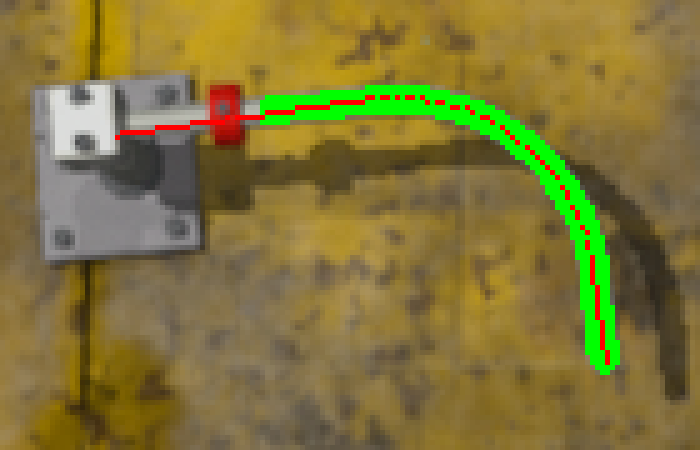

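View pics/fit1s.png

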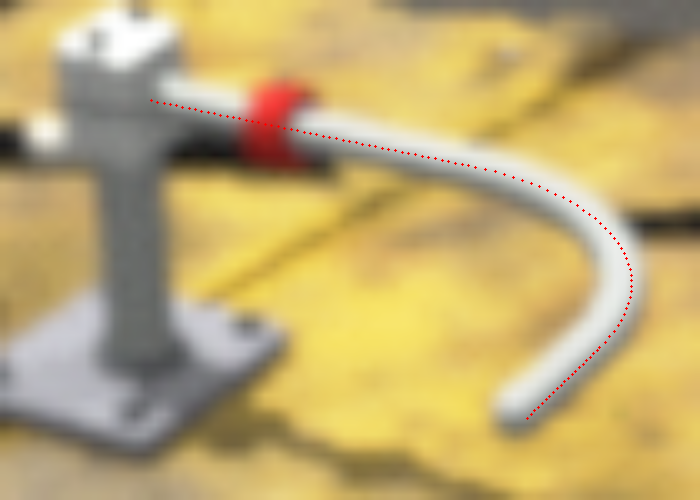

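Run:
```python
from h import *
im=cv2.imread("pics/top0.png");g=cv2.cvtColor(im,cv2.COLOR_BGR2GRAY).astype(float)
# beam upper edge: saturation step
hsv=cv2.cvtColor(im,cv2.COLOR_BGR2HSV).astype(float)
pts=[]
for c in range(55,330,4):
    col=cv2.GaussianBlur(g,(5,1),0)[305:335,c];d=np.abs(np.diff(col)); 
    pts.append((c,305+np.argmax(d)))
pts=np.array(pts);print(pts.T)
# table edge right: green/dark boundary col vs row, and seam near 408
for name,lo,hi in(("seam1",400,420),("seam0",170,192),("right",515,545),("left",60,100)):
    out=[]
    for rr in range(20,400,15):
        s=cv2.GaussianBlur(g,(1,5),0)[rr,lo:hi]
        out.append((rr,lo+int(np.argmin(s)) if 'seam' in name else lo+int(np.argmax(np.abs(np.diff(s))))))
    print(name,out)
```

```text
[[ 55  59  63  67  71  75  79  83  87  91  95  99 103 107 111 115 119 123
  127 131 135 139 143 147 151 155 159 163 167 171 175 179 183 187 191 195
  199 203 207 211 215 219 223 227 231 235 239 243 247 251 255 259 263 267
  271 275 279 283 287 291 295 299 303 307 311 315 319 323 327]
 [325 323 323 323 324 324 324 322 322 322 323 323 321 321 321 321 320 320
  320 320 320 319 319 319 319 319 318 318 318 318 318 319 317 317 317 317
  317 316 316 316 316 316 315 315 315 315 315 314 314 314 314 314 313 313
  313 313 313 312 312 312 312 312 311 311 311 311 311 312 310]]
seam1 [(20, 419), (35, 403), (50, 407), (65, 418), (80, 405), (95, 417), (110, 406), (125, 410), (140, 407), (155, 407), (170, 407), (185, 408), (200, 408), (215, 409), (230, 409), (245, 410), (260, 412), (275, 410), (290, 400), (305, 411), (320, 412), (335, 412), (350, 412), (365, 413), (380, 413), (395, 413)]
seam0 [(20, 173), (35, 174), (50, 181), (65, 189), (80, 187), (95, 186), (110, 185), (125, 185), (140, 185), (155, 184), (170, 184), (185, 189), (200, 171), (215, 182), (230, 182), (245, 184), (260, 181), (275, 180), (290, 180), (305, 179), (320, 173), (335, 191), (350, 179), (365, 177), (380, 170), (395, 176)]
right [(20, 515), (35, 516), (50, 518), (65, 519), (80, 520), (95, 515), (110, 519), (125, 515), (140, 541), (155, 540), (170, 528), (185, 542), (200, 523), (215, 519), (230, 541), (245, 521), (260, 516), (275, 530), (290, 522), (305, 516), (320, 517), (335, 521), (350, 536), (365, 536), (380, 524), (395, 538)]
left [(20, 64), (35, 63), (50, 62), (65, 92), (80, 60), (95, 94), (110, 95), (125, 92), (140, 68), (155, 82), (170, 66), (185, 65), (200, 85), (215, 63), (230, 62), (245, 61), (260, 60), (275, 75), (290, 73), (305, 74), (320, 73), (335, 93), (350, 67), (365, 70), (380, 71), (395, 68)]
```

Run:
```python
import cv2
im=cv2.imread("pics/top0.png")
cv2.imwrite("pics/beam.png",cv2.resize(im[300:370,35:345],None,fx=2.5,fy=8))
cv2.imwrite("pics/seams.png",cv2.resize(im[0:420,165:200],None,fx=8,fy=1.4))
```

```text
(no output)
```

View pics/beam.png

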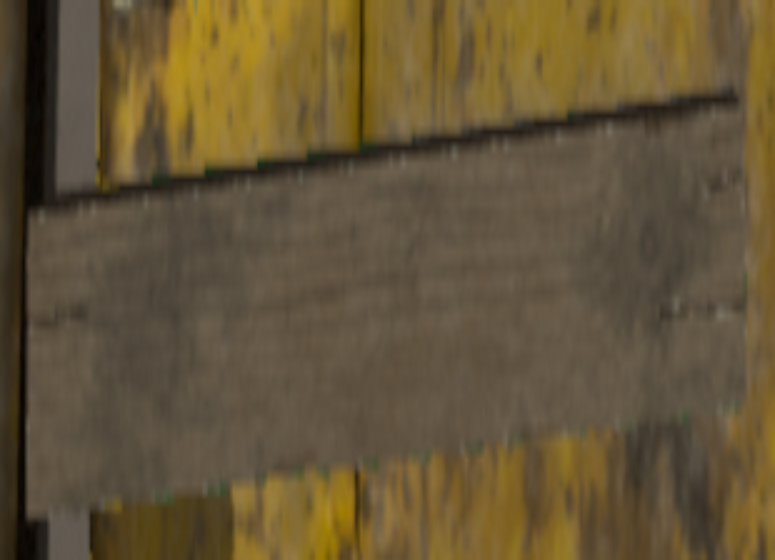

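View pics/seams.png

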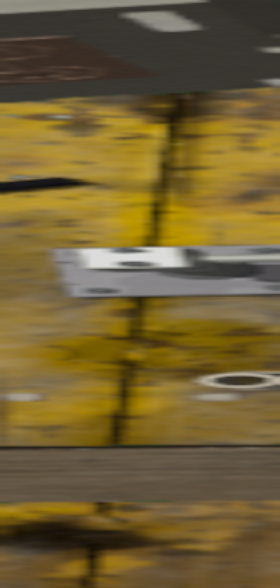

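```bash
cat >> h.py <<'E'
def projd(p,X,k):
    c=np.atleast_2d(X)@np.asarray(p["R"]).T+p["t"]; f=K(p); x=c[:,:2]/c[:,2:3]; r2=(x**2).sum(1,keepdims=True)
    x=x*(1+k*r2); return np.c_[p["cx"]+f*x[:,0],p["cy"]+f*x[:,1]]
def rodmask(im,box,s=75,v=100):
    hsv=cv2.cvtColor(im,cv2.COLOR_BGR2HSV);m=(hsv[...,1]<s)&(hsv[...,2]>v)
    x0,y0,x1,y1=box;w=np.zeros_like(m);w[y0:y1,x0:x1]=1;m&=w
    n,l,st,_=cv2.connectedComponentsWithStats(m.astype(np.uint8));k=1+np.argmax(st[1:,4]);return l==k
def fit2(views,g0,usek=True,gate=8,ymax=.045,n0=0):
    n=180+int(150*ymax/.118)
    sc=np.array([.01,.01,.05]+[.3]*len(views))
    def cost(v):
        g=v*sc; c=0
        for i,(p,px) in enumerate(views):
            q=projd(p,rod(g[:3]),g[3+i] if usek else 0)[:n]
            d,_=cKDTree(q).query(px); c+=np.mean(np.minimum(d,gate)**2)
            d2,_=cKDTree(px).query(q[::3]); c+=np.mean(np.minimum(d2,gate)**2)
        return c
    x0=np.r_[np.array(g0),np.zeros(len(views))]/sc; best=None
    for t in range(4):
        s=minimize(cost,x0,method='Powell',options=dict(maxiter=50))
        s=minimize(cost,s.x,method='Nelder-Mead',options=dict(maxiter=1500,xatol=1e-4,fatol=1e-5)); x0=s.x+np.random.default_rng(t).normal(0,.3,len(sc))
        if best is None or s.fun<best.fun:best=s
    return best.x*sc,best.fun
E
cat > a.py <<'E'
from h import *
from plant import r
p=r.camera_params("top");im=cv2.imread("pics/top0.png");ps=r.camera_params("scene");ims=cv2.imread("pics/scene0.png")
m=rodmask(im,(217,175,292,236));px=np.argwhere(m)[:,::-1]
ms=rodmask(ims,(262,176,298,215),70,120);pxs=np.argwhere(ms)[:,::-1];print(len(px),len(pxs))
for nm,v in(("top",[(p,px)]),("scene",[(ps,pxs)]),("both",[(p,px),(ps,pxs)])):
  for uk in(False,True):
    g,f=fit2(v,[.54,.08,.1],uk);P=rod(g);print(nm,uk,g,np.degrees(g[2]).round(2),round(f,3),"tip",P[0],"be",P[180])
o=ims.copy();o[ms]=(0,255,0)
cv2.imwrite("pics/ms.png",cv2.resize(o[170:220,230:300],None,fx=10,fy=10,interpolation=0))
E
python3 a.py
```

```text
614 254
top False [ 0.5379  0.0815  0.1505 -0.1103] 8.62 3.133 tip [ 0.5069 -0.0143  0.11  ] be [0.6269 0.095  0.11  ]
top True [0.5367 0.0809 0.1457 1.4204] 8.35 3.084 tip [ 0.5052 -0.0146  0.11  ] be [0.6257 0.094  0.11  ]
scene False [ 0.5386  0.0853  0.1461 -0.109 ] 8.37 2.081 tip [ 0.5072 -0.0103  0.11  ] be [0.6277 0.0984 0.11  ]
scene True [0.5364 0.0843 0.1401 6.5865] 8.03 2.045 tip [ 0.5044 -0.0111  0.11  ] be [0.6255 0.0968 0.11  ]
both False [ 0.5376  0.0823  0.1383 -0.3264  0.203 ] 7.92 5.566 tip [ 0.5054 -0.013   0.11  ] be [0.6267 0.0948 0.11  ]
both True [0.537  0.082  0.1405 0.9765 4.9989] 8.05 5.48 tip [ 0.5051 -0.0134  0.11  ] be [0.6261 0.0946 0.11  ]
```

View pics/ms.png

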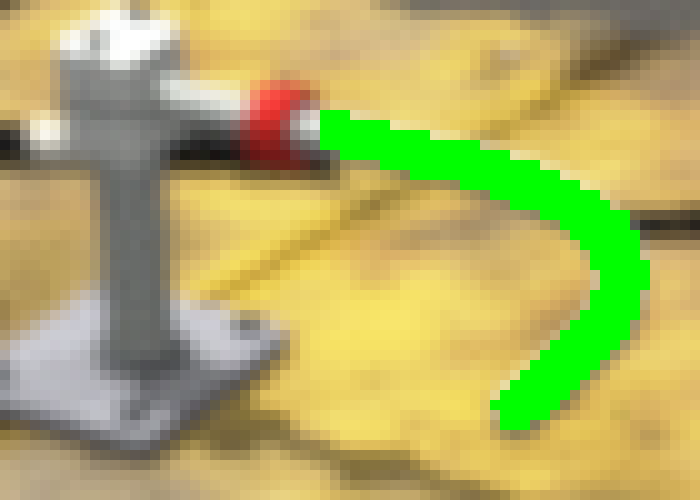

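```bash
sed -i 's/q=projd(p,rod(g\[:3\]),g\[3+i\] if usek else 0)\[:n\]/q=projd(p,rod(g[:3]),g[3+i] if usek else 0)/; s/d2,_=cKDTree(px).query(q\[::3\]); c+=np.mean(np.minimum(d2,gate)\*\*2)\n        return c\n    x0=np.r_/&/' h.py
python3 - <<'E'
s=open('h.py').read();i=s.index('def fit2');s=s[:i]+s[i:].replace('query(q[::3])','query(q[6:n:3])');open('h.py','w').write(s)
E
python3 a.py
```

```text
614 254
top False [ 0.5374  0.0807  0.1095 -0.1118] 6.28 3.014 tip [ 0.5025 -0.0137  0.11  ] be [0.6269 0.0905 0.11  ]
top True [ 0.5369  0.0802  0.0891 -0.228 ] 5.1 3.023 tip [ 0.5001 -0.0134  0.11  ] be [0.6266 0.0882 0.11  ]
scene False [ 0.5377  0.0838  0.0752 -0.3214] 4.31 1.994 tip [ 0.4996 -0.0093  0.11  ] be [0.6275 0.0906 0.11  ]
scene True [ 0.5391  0.0843  0.0836 -3.1965] 4.79 1.991 tip [ 0.5017 -0.0091  0.11  ] be [0.6287 0.0918 0.11  ]
both False [ 0.5375  0.0816  0.1084  0.0092 -0.0504] 6.21 5.33 tip [ 0.5025 -0.0127  0.11  ] be [0.6269 0.0914 0.11  ]
both True [ 0.5378  0.0818  0.1054 -0.5698 -0.8326] 6.04 5.3 tip [ 0.5025 -0.0125  0.11  ] be [0.6273 0.0912 0.11  ]
```

```bash
python3 -m inch '.0276 .0262 -.0046 0 0 0 1;.0276 .0262 -.0046 0 0 0 1;.0276 .0262 -.0046 0 0 0 1;.0276 .0262 -.0046 0 0 0 1;.0276 .0262 -.0046 0 0 0 1;.0276 .0262 -.0046 0 0 0 1;.0276 .0262 -.0046 0 0 0 1;.0276 .0262 -.0046 0 0 0 1;.0276 .0262 -.0046 0 0 0 1;.0276 .0262 -.0046 0 0 0 1;.0276 .0262 -.0046 0 0 0 1;.0276 .0262 -.0046 0 0 0 1;.0276 .0262 -.0046 0 0 0 1;.0276 .0262 -.0046 0 0 0 1;.0276 .0262 -.0046 0 0 0 1;.0276 .0262 -.0046 0 0 0 1'
python3 -m inch '0 0 0 0 0 .121 1;0 0 0 0 0 .121 1;0 0 0 0 0 .121 1;0 0 0 0 0 .121 1;0 0 0 0 0 .121 1;0 0 0 0 0 .121 1;0 0 0 0 0 .121 1;0 0 0 0 0 .121 1;0 0 0 0 0 .121 1;0 0 0 0 0 .121 1;0 0 0 0 0 .121 1;0 0 0 0 0 0 1;0 0 0 0 0 0 1'
python3 - <<'E'
from h import *
from plant import r
import json
s=r.get_state();w=r.camera_params("wrist");im=r.capture("wrist")[:,:,::-1];cv2.imwrite("pics/w1.png",im)
json.dump({k:np.asarray(v).tolist() for k,v in w.items()},open("w1.json","w"))
print(s["tcp_pos"],s["eef_rot"],s["joints"],s["qd"],s["time_s"],s["contact_force"])
E
```

```text
time_s: 2.13
tcp_pos: [0.5009, 0.0982, 0.3009]
eef_rot: [-180.0, -0.0, -18.8]
contact_force: [0.7, -0.1, -0.3]
gripper_width: 0.0876
time_s: 3.22
tcp_pos: [0.5004, 0.0999, 0.3003]
eef_rot: [-180.0, 0.0, -94.8]
contact_force: [-0.5, -0.4, -0.0]
gripper_width: 0.0876
[0.5004 0.0999 0.3003] [-179.9907    0.0079  -94.827 ] [ 33.3699   2.4212 -12.7784  -0.0005 -74.7882 -38.1968] [ 0.1103  0.0872 -0.0441  0.0528 -0.0157  1.8036] 3.2167 [-0.5375 -0.3778 -0.0486]
```

View pics/w1.png

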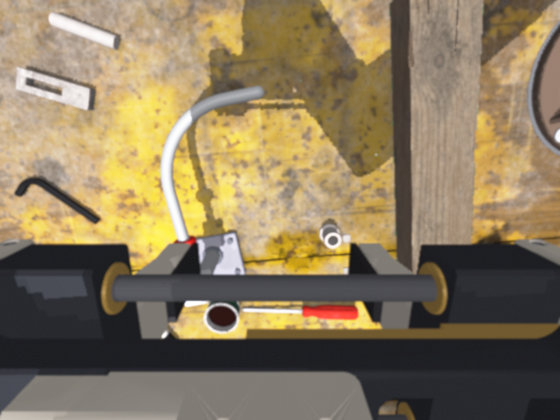

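```bash
cat > b.py <<'E'
from h import *
import json
from plant import r
w={k:np.array(v) for k,v in json.load(open("w1.json")).items()};im=cv2.imread("pics/w1.png")
m=rodmask(im,(155,80,270,236),70,85);px=np.argwhere(m)[:,::-1];print(len(px))
for uk in(False,True):
    g,f=fit2([(w,px)],[.537,.082,.09],uk);P=rod(g);print(uk,g,np.degrees(g[2]).round(2),round(f,3),"tip",P[0],"be",P[180])
    if not uk: g0=g
o=im.copy();o[m]=(0,255,0);o=cv2.resize(o[70:310,140:290],None,fx=2.5,fy=2.5,interpolation=0)
o2=cv2.resize(im[70:310,140:290],None,fx=2.5,fy=2.5,interpolation=2)
for g,c in((g0,(0,0,255)),([.5375,.0816,.1084],(255,0,0))):
  for q in proj(w,rod(g))[::2]:
    for oo in(o,o2):cv2.circle(oo,tuple(np.round((q-[140,70]+.5)*2.5).astype(int)),1,c,-1)
cv2.imwrite("pics/w1f.png",np.hstack([o,o2]))
E
python3 b.py
```

```text
2849
False [ 0.5383  0.0819  0.096  -0.3406] 5.5 17.238 tip [ 0.5022 -0.012   0.11  ] be [0.6279 0.0905 0.11  ]
True [0.5382 0.0823 0.1051 0.0156] 6.02 17.234 tip [ 0.5029 -0.0119  0.11  ] be [0.6277 0.0918 0.11  ]
```

View pics/w1f.png

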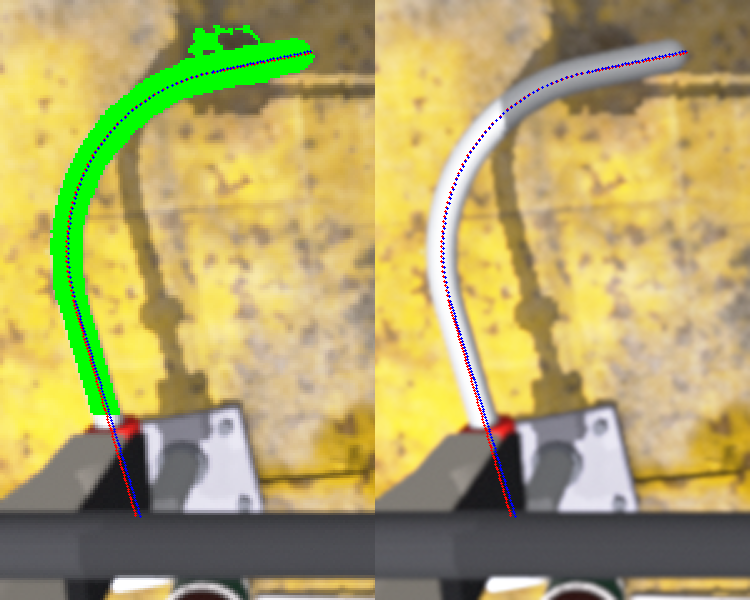

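```bash
python3 -m inch '.0369 -.0013 .0091 0 0 0 1;.0369 -.0013 .0091 0 0 0 1;.0369 -.0013 .0091 0 0 0 1;.0369 -.0013 .0091 0 0 0 1;.0369 -.0013 .0091 0 0 0 1;.0369 -.0013 .0091 0 0 0 1;.0369 -.0013 .0091 0 0 0 1;.0369 -.0013 .0091 0 0 0 1;.0369 -.0013 .0091 0 0 0 1;.0369 -.0013 .0091 0 0 0 1;.0369 -.0013 .0091 0 0 0 1'
python3 -m inch '0 0 0 0 0 .121 1;0 0 0 0 0 .121 1;0 0 0 0 0 .121 1;0 0 0 0 0 .121 1;0 0 0 0 0 .121 1;0 0 0 0 0 .121 1;0 0 0 0 0 .121 1;0 0 0 0 0 .121 1;0 0 0 0 0 .121 1;0 0 0 0 0 .121 1;0 0 0 0 0 .121 1;0 0 0 0 0 .121 1;0 0 0 0 0 .121 1;0 0 0 0 0 0 1;0 0 0 0 0 0 1'
python3 - <<'E'
from h import *
from plant import r
import json
s=r.get_state();w=r.camera_params("wrist");im=r.capture("wrist")[:,:,::-1];cv2.imwrite("pics/w2.png",im)
json.dump({k:np.asarray(v).tolist() for k,v in w.items()},open("w2.json","w"))
print(s["tcp_pos"],s["eef_rot"],s["joints"],s["time_s"],s["contact_force"])
E
```

```text
time_s: 4.18
tcp_pos: [0.4787, -0.3075, 0.1998]
eef_rot: [-180.0, -0.0, -94.8]
contact_force: [1.7, 0.4, -0.2]
gripper_width: 0.0875
time_s: 5.43
tcp_pos: [0.479, -0.3056, 0.2001]
eef_rot: [-180.0, 0.0, 175.2]
contact_force: [-0.1, -0.4, -0.6]
gripper_width: 0.0876
[ 0.479  -0.3056  0.2001] [-179.9986    0.001   175.1776] [-12.8109  11.6536 -15.2664   0.0014 -63.0788 -82.0122] 5.4333 [-0.1487 -0.3701 -0.5528]
```

View pics/w2.png

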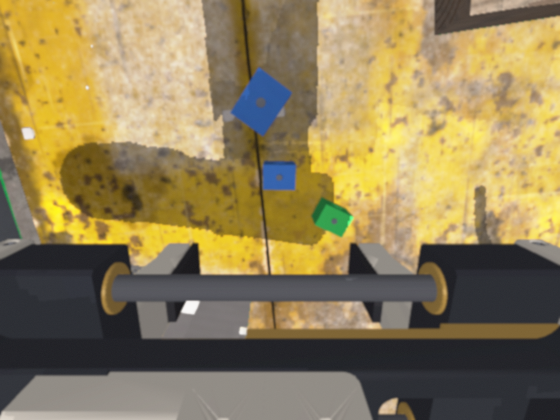

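```bash
cat > c.py <<'E'
from h import *
import json
w={k:np.array(v) for k,v in json.load(open("w2.json")).items()};im=cv2.imread("pics/w2.png")
S=8;x0,y0,x1,y1=250,150,312,202
hsv=cv2.cvtColor(im,cv2.COLOR_BGR2HSV)
big=cv2.resize(im[y0:y1,x0:x1],None,fx=S,fy=S,interpolation=2)
h=cv2.cvtColor(big,cv2.COLOR_BGR2HSV)
m=(h[...,0]>95)&(h[...,0]<130)&(h[...,1]>90)&(h[...,2]>50)
m=cv2.morphologyEx(m.astype(np.uint8),cv2.MORPH_CLOSE,np.ones((25,25)))
def box(v):
    x,y,a=v[0]*.01,v[1]*.01,v[2]*.1;c,s=np.cos(a),np.sin(a)
    L=[(i,j,k) for i in(-.014,.014) for j in(-.018,.018) for k in(0,.036)]
    return np.array([(x+c*i-s*j,y+s*i+c*j,k) for i,j,k in L])
def sil(v):
    q=(proj(w,box(v))-[x0,y0]+.5)*S
    o=np.zeros(m.shape,np.uint8);cv2.fillConvexPoly(o,cv2.convexHull(np.round(q*16).astype(np.int32)),1,shift=4);return o
cost=lambda v:np.sum(sil(v)!=m)/m.sum()
best=None
for a in(-.9,-.5,-.2,0.2):
    s=minimize(cost,[45.8,-30.2,a],method='Nelder-Mead',options=dict(initial_simplex=[[45.8,-30.2,a],[46.3,-30.2,a],[45.8,-29.7,a],[45.8,-30.2,a+.5]],maxiter=300))
    if best is None or s.fun<best.fun:best=s
print(best.x*[.01,.01,.1],np.degrees(best.x[2]*.1),best.fun)
o=big.copy();cs,_=cv2.findContours(sil(best.x),0,2);cv2.drawContours(o,cs,-1,(0,0,255),1);cs,_=cv2.findContours(m,0,2);cv2.drawContours(o,cs,-1,(0,255,0),1)
cv2.imwrite("pics/c2.png",o)
E
python3 c.py
```

```text
[ 0.4602 -0.2989 -0.1215] -6.9589028309201675 0.0976491202453092
```

View pics/c2.png

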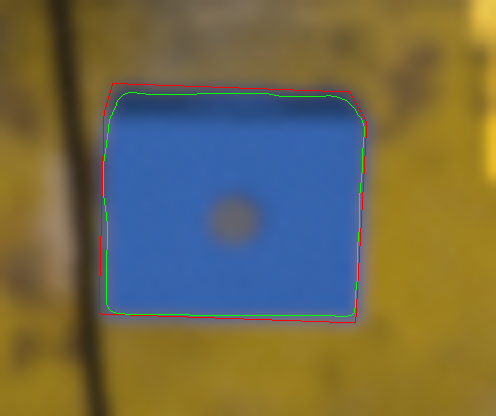

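```bash
python3 -m inch '.0195 .005 0 0 0 0 .75;0 0 .03 0 0 0 .75;0 0 .03 0 0 0 .75;0 0 .03 0 0 0 .75;0 0 .03 0 0 0 .75;0 0 .03 0 0 0 .75;0 0 .02 0 0 0 .75;0 0 .012 0 0 0 .75;0 0 0 0 0 0 .75;0 0 0 0 0 0 .75'
python3 - <<'E'
from h import *
from plant import r
s=r.get_state();im=r.capture("wrist")[:,:,::-1];cv2.imwrite("pics/w3.png",im)
print(s["tcp_pos"],s["eef_rot"],s["contact_force"],s["time_s"])
E
```

```text
time_s: 6.32
tcp_pos: [0.4598, -0.2989, 0.0177]
eef_rot: [180.0, -0.1, 175.0]
contact_force: [0.5, -0.1, 0.3]
gripper_width: 0.0661
[ 0.4598 -0.2989  0.0177] [179.9981  -0.0862 175.0202] [ 0.5237 -0.117   0.3436] 6.3167
```

View pics/w3.png

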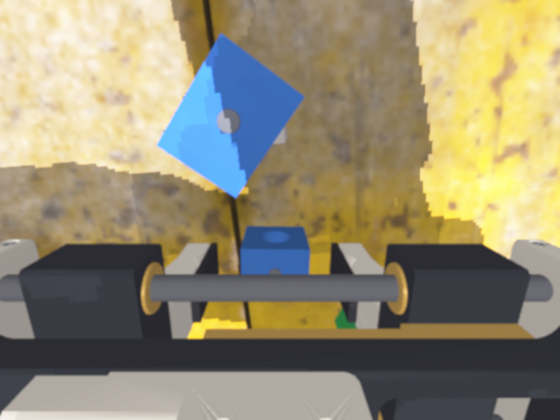

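```bash
python3 -m inch '0 0 .0075 0 0 0 .75;0 0 .0072 0 0 0 .75;0 0 0 0 0 0 .75;0 0 0 0 0 0 .3;0 0 0 0 0 0 .3;0 0 0 0 0 0 .3;0 0 0 0 0 0 .3;0 0 0 0 0 0 .3;0 0 0 0 0 0 .3' 30
python3 -m inch '0 0 0 0 0 0 .3;0 0 -.003 0 0 0 .3;0 0 -.01 0 0 0 .3;0 0 -.02 0 0 0 .3;0 0 -.03 0 0 0 .3;0 0 -.03 0 0 0 .3;0 0 0 0 0 0 .3'
python3 - <<'E'
from h import *
from plant import r
s=r.get_state();im=r.capture("wrist")[:,:,::-1];cv2.imwrite("pics/w4.png",im)
print(s["tcp_pos"],s["eef_rot"],s["contact_force"],s["time_s"])
E
```

```text
time_s: 7.12
tcp_pos: [0.4602, -0.2989, 0.0036]
eef_rot: [-180.0, 0.0, 174.8]
contact_force: [-0.6, 1.1, 0.6]
gripper_width: 0.0358
time_s: 7.7
tcp_pos: [0.4634, -0.3002, 0.1029]
eef_rot: [-179.8, 0.5, 174.9]
contact_force: [1.1, -0.6, -1.4]
gripper_width: 0.036
[ 0.4634 -0.3002  0.1029] [-179.8416    0.5029  174.9109] [ 1.1079 -0.5515 -1.3895] 7.7
```

View pics/w4.png

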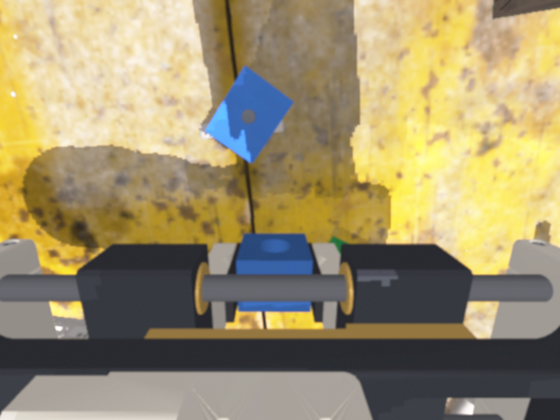

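```bash
python3 -m inch '0 0 0 0 0 -.091 .3;0 0 0 0 0 -.091 .3;-.0035 .0281 0 0 0 0 .3;-.0035 .0281 0 0 0 0 .3;-.0035 .0281 0 0 0 0 .3;-.0035 .0281 0 0 0 0 .3;-.0035 .0281 0 0 0 0 .3;-.0035 .0281 0 0 0 0 .3;-.0035 .0281 0 0 0 0 .3;-.0035 .0281 0 0 0 0 .3;-.0035 .0281 0 0 0 0 .3;-.0035 .0281 0 0 0 0 .3;0 0 0 0 0 0 .3;0 0 0 0 0 0 .3;0 0 0 0 0 0 .3'
python3 - <<'E'
from h import *
from plant import r
s=r.get_state();im=r.capture("wrist")[:,:,::-1];cv2.imwrite("pics/w5.png",im)
for c in("top","scene"):cv2.imwrite(f"pics/{c}5.png",r.capture(c)[:,:,::-1])
print(s["tcp_pos"],s["eef_rot"],s["contact_force"],s["moment"],s["time_s"])
t=cv2.imread("pics/top5.png")[160:250,200:310];u=cv2.imread("pics/scene5.png")[165:225,220:310]
cv2.imwrite("pics/v5.png",np.vstack([cv2.resize(t,(550,330)),cv2.resize(u,(550,270))]))
E
```

```text
time_s: 9.0
tcp_pos: [0.4686, -0.0159, 0.0961]
eef_rot: [-180.0, -0.1, -174.7]
contact_force: [-0.8, 0.1, -2.0]
gripper_width: 0.0358
[ 0.4686 -0.0159  0.0961] [-179.9921   -0.0545 -174.6999] [-0.8457  0.0941 -2.0184] [ 0.0006 -0.1741  0.0015] 9.0
```

View pics/w5.png

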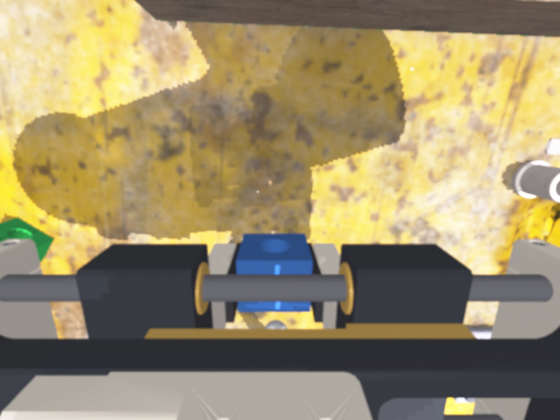

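View pics/v5.png

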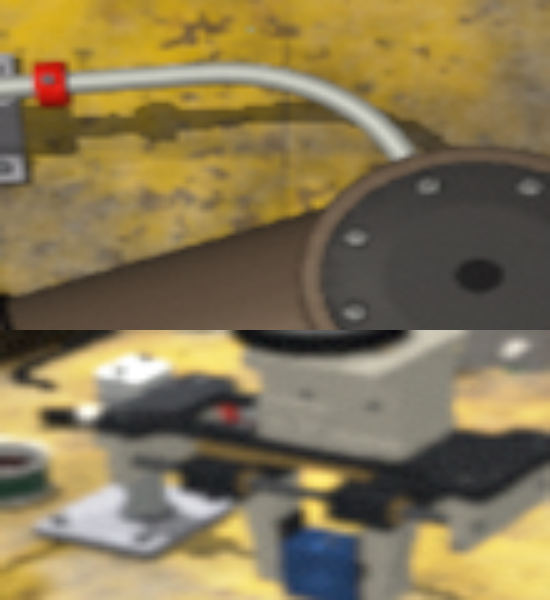

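Wrist view: the tip at about (275,325) lines up with the block's centre column 275. I'll begin a gentle insertion.

```bash
python3 -m inch '-.006 0 0 0 0 0 .3;-.006 0 0 0 0 0 .3;-.004 0 0 0 0 0 .3;-.002 0 0 0 0 0 .3;0 0 0 0 0 0 .3'; python3 -m inch '-.002 0 0 0 0 0 .3;-.002 0 0 0 0 0 .3;0 0 0 0 0 0 .3';python3 -m inch '-.002 0 0 0 0 0 .3;-.002 0 0 0 0 0 .3;0 0 0 0 0 0 .3'
```

```text
time_s: 9.57
tcp_pos: [0.4877, -0.0143, 0.0962]
eef_rot: [-180.0, -0.0, -174.8]
contact_force: [-0.5, -0.6, -1.3]
gripper_width: 0.0357
time_s: 9.82
tcp_pos: [0.4914, -0.0138, 0.0964]
eef_rot: [-180.0, 0.0, -174.7]
contact_force: [-0.4, -1.0, -0.7]
gripper_width: 0.0359
time_s: 10.07
tcp_pos: [0.4955, -0.0133, 0.0965]
eef_rot: [-180.0, 0.0, -174.7]
contact_force: [0.7, -0.3, -0.9]
gripper_width: 0.0358
```

```bash
python3 -m inch '-.003 0 0 0 0 0 .3;-.003 0 0 0 0 0 .3;0 0 0 0 0 0 .3'; python3 -m inch '-.003 0 0 0 0 0 .3;-.003 0 0 0 0 0 .3;0 0 0 0 0 0 .3';python3 -m inch '-.003 0 0 0 0 0 .3;-.003 0 0 0 0 0 .3;0 0 0 0 0 0 .3'
python3 - <<'E'
from h import *
from plant import r
im=r.capture("wrist")[:,:,::-1];cv2.imwrite("pics/w6.png",im)
s=r.capture("scene")[:,:,::-1]
cv2.imwrite("pics/v6.png",np.vstack([cv2.resize(im[200:350,180:380],(600,450)),cv2.resize(s[165:225,210:330],(600,300))]))
E
```

```text
time_s: 10.32
tcp_pos: [0.5017, -0.0128, 0.0964]
eef_rot: [-180.0, 0.0, -174.7]
contact_force: [0.1, -1.0, -0.3]
gripper_width: 0.036
time_s: 10.57
tcp_pos: [0.5077, -0.0123, 0.0964]
eef_rot: [-180.0, 0.0, -174.7]
contact_force: [-0.1, 1.1, -0.8]
gripper_width: 0.0359
time_s: 10.82
tcp_pos: [0.5136, -0.0117, 0.0964]
eef_rot: [-180.0, 0.0, -174.7]
contact_force: [0.8, -0.5, -0.9]
gripper_width: 0.0357
```

View pics/v6.png

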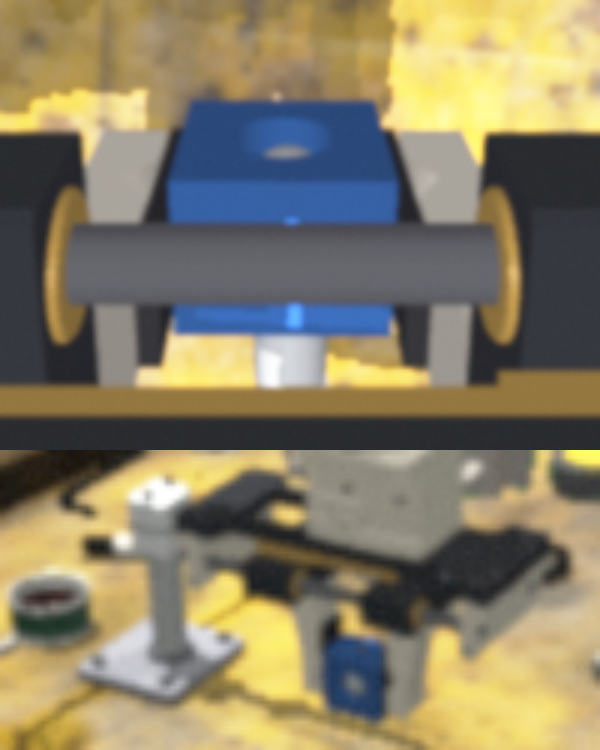

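```bash
python3 -m inch '-.004 0 0 0 0 0 .3;-.004 0 0 0 0 0 .3;-.004 0 0 0 0 0 .3;-.004 0 0 0 0 0 .3;0 0 0 0 0 0 .3'; python3 -m inch '-.004 0 0 0 0 0 .3;-.004 0 0 0 0 0 .3;-.004 0 0 0 0 0 .3;0 0 0 0 0 0 .3;0 0 0 0 0 0 .3'
python3 - <<'E'
from plant import r
s=r.get_state();print(s["tcp_pos"],s["eef_rot"],s["contact_force"],s["moment"])
E
```

```text
time_s: 11.33
tcp_pos: [0.5299, -0.0102, 0.0964]
eef_rot: [-180.0, 0.0, -174.7]
contact_force: [-0.2, -0.3, -1.0]
gripper_width: 0.0359
time_s: 11.75
tcp_pos: [0.5412, -0.0091, 0.0962]
eef_rot: [180.0, 0.0, -174.7]
contact_force: [-0.5, 1.0, -1.4]
gripper_width: 0.0357
[ 0.54117683 -0.00909407  0.09623559] [ 1.79994426e+02  8.75573727e-03 -1.74740175e+02] [-0.45360375  0.98297572 -1.35568026] [ 0.39571197 -0.2362677  -0.03032364]
```

```bash
cat > st.py <<'E'
from h import *
from plant import r
G=np.array([.538,.082]);GY=5.6
def rep():
    s=r.get_state();t=np.radians(GY);d=s["tcp_pos"][:2]-G
    g=np.array([np.cos(t)*d[0]+np.sin(t)*d[1],-np.sin(t)*d[0]+np.cos(t)*d[1]])*1e3
    h=s["eef_rot"][2]+180-GY; h=(h+180)%360-180
    f=s["contact_force"];F=np.radians(h+GY);fw=np.array([np.cos(F),np.sin(F)]);lf=np.array([-fw[1],fw[0]])
    ang=np.degrees(np.arctan2(g[0],-g[1])) if g[0]>0 else 0
    if g[1]>0: ang=90;e=90-g[0];sarc=g[1]
    elif g[0]<0: e=g[1]+90;sarc=g[0]
    else: e=90-np.hypot(*g);sarc=ang
    print("t %.2f g %s head %.2f want %.2f left_err %.2fmm s %.2f | Ffwd %.1f Fleft %.1f Fz %.1f M %s z %.4f"%(s["time_s"],g.round(2),h,ang,e,sarc,f[:2]@fw,f[:2]@lf,f[2],s["moment"].round(2),s["tcp_pos"][2]))
if __name__=="__main__":rep()
E
python3 -m inch '-.003 .0006 0 0 0 0 .3;-.003 .0006 0 0 0 -.02 .3;0 0 0 0 0 0 .3;0 0 0 0 0 0 .3'>/dev/null;python3 st.py;python3 -m inch '-.0047 .0001 0 0 0 -.0524 .3;-.0047 .0001 0 0 0 -.0524 .3;0 0 0 0 0 0 .3;0 0 0 0 0 0 .3'>/dev/null;python3 st.py
```

```text
t 12.08 g [  0.09 -89.93] head 0.82 want 0.06 left_err 0.07mm s 0.06 | Ffwd -0.1 Fleft -0.1 Fz -0.8 M [ 0.01 -0.14  0.01] z 0.0964
t 12.42 g [  9.17 -89.38] head 6.71 want 5.86 left_err 0.15mm s 5.86 | Ffwd -0.4 Fleft 0.1 Fz -1.0 M [ 0.01 -0.14 -0.01] z 0.0963
```

Virtually no contact force, so the fit is good. Going on round the bend.

```bash
python3 -m inch '-.0047 .0001 0 0 0 -.0524 .3;-.0047 .0001 0 0 0 -.0524 .3;-.0047 .0001 0 0 0 -.0524 .3;-.0047 .0001 0 0 0 -.0524 .3;0 0 0 0 0 0 .3;0 0 0 0 0 0 .3'>/dev/null;python3 st.py;python3 -m inch '-.0047 .0001 0 0 0 -.0524 .3;-.0047 .0001 0 0 0 -.0524 .3;-.0047 .0001 0 0 0 -.0524 .3;0 0 0 0 0 0 .3;0 0 0 0 0 0 .3'>/dev/null;python3 st.py
```

```text
t 12.92 g [ 27.27 -85.3 ] head 18.65 want 17.73 left_err 0.45mm s 17.73 | Ffwd 0.5 Fleft 0.4 Fz -1.0 M [ 0.1  -0.11  0.04] z 0.0962
t 13.33 g [ 40.15 -79.8 ] head 27.64 want 26.71 left_err 0.67mm s 26.71 | Ffwd -1.1 Fleft 0.3 Fz -2.2 M [ 0.09 -0.08  0.01] z 0.0962
```

```bash
python3 -m inch '-.0047 -.0001 0 0 0 -.045 .3;-.0047 0 0 0 0 -.05 .3;-.0047 .0001 0 0 0 -.05 .3;-.0047 .0001 0 0 0 -.0524 .3;0 0 0 0 0 0 .3;0 0 0 0 0 0 .3'>/dev/null;python3 st.py;python3 -m inch '-.0047 .0001 0 0 0 -.0524 .3;-.0047 .0001 0 0 0 -.0524 .3;-.0047 .0001 0 0 0 -.0524 .3;-.0047 .0001 0 0 0 -.0524 .3;0 0 0 0 0 0 .3;0 0 0 0 0 0 .3'>/dev/null;python3 st.py
```

```text
t 13.83 g [ 56.01 -69.86] head 38.94 want 38.72 left_err 0.46mm s 38.72 | Ffwd -0.4 Fleft 0.7 Fz -1.2 M [ 0.03 -0.09  0.02] z 0.0963
t 14.33 g [ 69.31 -56.67] head 50.94 want 50.73 left_err 0.47mm s 50.73 | Ffwd -0.2 Fleft 0.1 Fz 0.0 M [ 0.1  -0.13  0.  ] z 0.0963
```

```bash
python3 -m inch '-.0047 .0001 0 0 0 -.0524 .3;-.0047 .0001 0 0 0 -.0524 .3;-.0047 .0001 0 0 0 -.0524 .3;-.0047 .0001 0 0 0 -.0524 .3;0 0 0 0 0 0 .3;0 0 0 0 0 0 .3'>/dev/null;python3 st.py;python3 -m inch '-.0047 .0001 0 0 0 -.0524 .3;-.0047 .0001 0 0 0 -.0524 .3;-.0047 .0001 0 0 0 -.0524 .3;-.0047 .0001 0 0 0 -.0524 .3;0 0 0 0 0 0 .3;0 0 0 0 0 0 .3'>/dev/null;python3 st.py
```

```text
t 14.83 g [ 79.63 -40.98] head 62.95 want 62.77 left_err 0.44mm s 62.77 | Ffwd 0.0 Fleft -0.7 Fz -1.8 M [ 0.03 -0.08  0.02] z 0.0963
t 15.33 g [ 86.45 -23.52] head 74.96 want 74.78 left_err 0.41mm s 74.78 | Ffwd -0.3 Fleft 0.3 Fz -1.0 M [ 0.09 -0.01  0.01] z 0.0963
```

```bash
python3 -m inch '-.0047 .0001 0 0 0 -.0524 .3;-.0047 .0001 0 0 0 -.0524 .3;-.0047 .0001 0 0 0 -.0524 .3;0 0 0 0 0 0 .3;0 0 0 0 0 0 .3'>/dev/null;python3 st.py;python3 -m inch '-.0047 .0001 0 0 0 -.0524 .3;-.0047 0 0 0 0 -.0500 .3;-.004 0 0 0 0 0 .3;0 0 0 0 0 0 .3;0 0 0 0 0 0 .3'>/dev/null;python3 st.py
python3 - <<'E'
from h import *
from plant import r
cv2.imwrite("pics/t7.png",np.vstack([cv2.resize(r.capture("top")[160:230,165:305,::-1],(700,350)),cv2.resize(r.capture("wrist")[180:350,180:380,::-1],(294,250)).repeat(1,1) if 0 else cv2.resize(r.capture("wrist")[200:300,140:420,::-1],(700,250))]))
E
```

```text
t 15.75 g [89.15 -9.71] head 83.96 want 83.79 left_err 0.32mm s 83.79 | Ffwd 0.3 Fleft 0.5 Fz -1.5 M [ 0.07 -0.05 -0.01] z 0.0963
t 16.17 g [89.88  3.79] head 89.88 want 90.00 left_err 0.12mm s 3.79 | Ffwd 0.1 Fleft -0.5 Fz -1.3 M [ 0.11 -0.07  0.05] z 0.0963
```

View pics/t7.png

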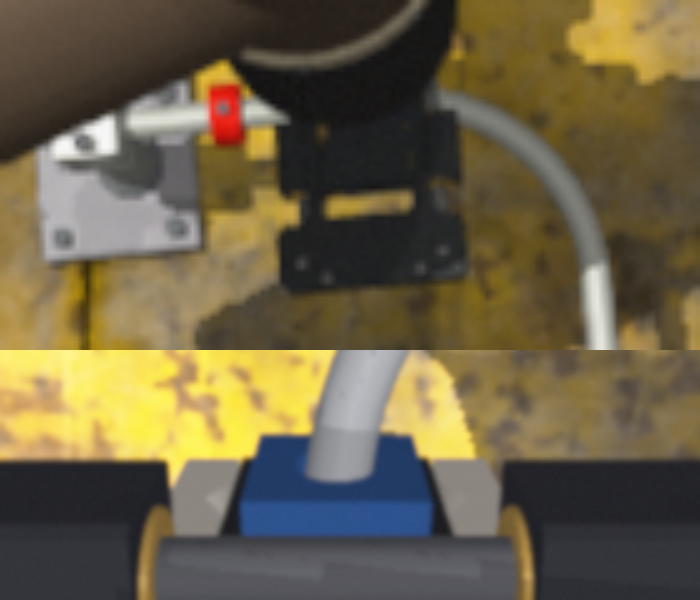

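```bash
python3 -m inch '-.005 0 0 0 0 0 .3;-.005 0 0 0 0 0 .3;-.005 0 0 0 0 0 .3;-.005 0 0 0 0 0 .3;-.005 0 0 0 0 0 .3;0 0 0 0 0 0 .3;0 0 0 0 0 0 .3' 14 >/dev/null;python3 st.py
python3 - <<'E'
from h import *
from plant import r
im=cv2.imread("pics/top0.png");p=r.camera_params("top")
h=cv2.cvtColor(im,cv2.COLOR_BGR2HSV);m=((h[...,0]<8)|(h[...,0]>172))&(h[...,1]>150)&(h[...,2]>90)
m[:170]=0;m[195:]=0;m[:,:195]=0;m[:,225:]=0
px=np.argwhere(m)[:,::-1];print(px.min(0),px.max(0))
g=[.538,.082,np.radians(5.6)]
def al(z,uv):
    X=back(p,uv,z)[:2]-g[:2];c,s=np.cos(g[2]),np.sin(g[2]);return np.array([c*X[0]+s*X[1],-s*X[0]+c*X[1]])*1e3
for uv in((px[:,0].max()+.5,px[:,1].mean()),(px[:,0].min()-.5,px[:,1].mean())):print([al(z,uv) for z in(.11,.1245)])
s=cv2.imread("pics/scene0.png");ps=r.camera_params("scene")
h=cv2.cvtColor(s,cv2.COLOR_BGR2HSV);m=((h[...,0]<8)|(h[...,0]>172))&(h[...,1]>130)&(h[...,2]>90);m[:172]=0;m[190:]=0;m[:,:250]=0;m[:,270:]=0
px=np.argwhere(m)[:,::-1]; 
c=rod(g);q=proj(ps,c)
cen=px.mean(0);k=np.argmin(((q-cen)**2).sum(1));print("scene collar centre ~",cen,(k-180)/150*118)
t=proj(p,c);print
E
```

```text
t 16.85 g [89.97 29.44] head 90.08 want 90.00 left_err 0.03mm s 29.44 | Ffwd 0.6 Fleft 0.1 Fz -1.0 M [ 0.1  -0.03  0.01] z 0.0963
[207 177] [213 188]
[array([87.2698, 61.302 ]), array([84.3408, 59.5755])]
[array([88.7133, 77.2475]), array([85.7641, 75.2989])]
scene collar centre ~ [256.7838 182.2162] 76.30666666666666
```

```bash
python3 -m inch '-.004 0 0 0 0 0 .3;-.004 0 0 0 0 0 .3;-.003 0 0 0 0 0 .3;0 0 0 0 0 0 .3;0 0 0 0 0 0 .3'>/dev/null;python3 st.py; python3 -m inch '-.001 0 0 0 0 0 .3;-.0005 0 0 0 0 0 .3;0 0 0 0 0 0 .3;0 0 0 0 0 0 .3'>/dev/null;python3 st.py
python3 - <<'E'
from h import *
from plant import r
cv2.imwrite("pics/v8.png",np.vstack([cv2.resize(r.capture("top")[165:215,185:265,::-1],(640,400)),cv2.resize(r.capture("scene")[165:205,235:325,::-1],(640,284))])[:600])
E
```

```text
t 17.27 g [90.   40.15] head 90.06 want 90.00 left_err 0.00mm s 40.15 | Ffwd -0.5 Fleft -0.2 Fz -1.1 M [ 0.11 -0.04  0.02] z 0.0964
t 17.60 g [90.   41.35] head 90.03 want 90.00 left_err 0.00mm s 41.35 | Ffwd 0.0 Fleft -0.1 Fz -1.4 M [ 0.05 -0.   -0.04] z 0.0964
```

View pics/v8.png

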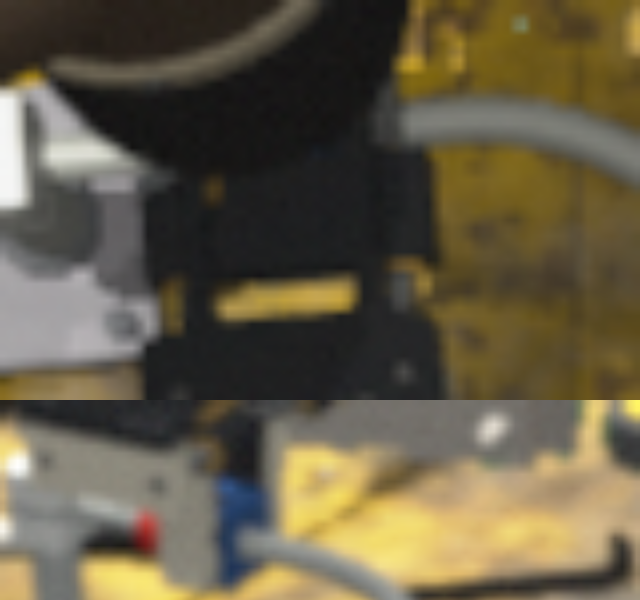

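```bash
python3 -m inch '-.001 0 0 0 0 0 .3;0 0 0 0 0 0 .3;0 0 0 0 0 0 .3'>/dev/null;python3 st.py; python3 -m inch '-.001 0 0 0 0 0 .3;0 0 0 0 0 0 .3;0 0 0 0 0 0 .3'>/dev/null;python3 st.py
```

```text
t 17.95 g [90.   42.49] head 90.04 want 90.00 left_err 0.00mm s 42.49 | Ffwd -0.9 Fleft 0.4 Fz -1.4 M [ 0.13 -0.02 -0.06] z 0.0964
t 18.20 g [89.99 43.48] head 90.04 want 90.00 left_err 0.01mm s 43.48 | Ffwd 0.1 Fleft 0.8 Fz -1.1 M [0.06 0.02 0.  ] z 0.0964
```

```bash
python3 -m inch '-.001 0 0 0 0 0 .3;0 0 0 0 0 0 .3;0 0 0 0 0 0 .3'>/dev/null;python3 st.py
```

```text
t 18.45 g [89.97 44.5 ] head 90.04 want 90.00 left_err 0.03mm s 44.50 | Ffwd -0.4 Fleft -0.2 Fz -1.7 M [ 0.1  -0.05  0.02] z 0.0963
```

```bash
python3 -m inch '-.0007 0 0 0 0 0 .3;0 0 0 0 0 0 .3;0 0 0 0 0 0 .3'>/dev/null;python3 st.py
```

```text
t 18.70 g [89.98 45.15] head 90.04 want 90.00 left_err 0.02mm s 45.15 | Ffwd 0.8 Fleft -0.6 Fz -1.1 M [ 0.08 -0.08  0.02] z 0.0964
```

```bash
python3 -m inch '-.0007 0 0 0 0 0 .3;0 0 0 0 0 0 .3;0 0 0 0 0 0 .3'>/dev/null;python3 st.py
```

```text
t 18.95 g [89.97 45.88] head 90.04 want 90.00 left_err 0.03mm s 45.88 | Ffwd 0.1 Fleft 1.1 Fz -1.0 M [ 0.06 -0.05 -0.05] z 0.0963
```

```bash
python3 -m inch '-.0007 0 0 0 0 0 .3;0 0 0 0 0 0 .3;0 0 0 0 0 0 .3'>/dev/null;python3 st.py
```

```text
t 19.20 g [89.99 46.58] head 90.04 want 90.00 left_err 0.01mm s 46.58 | Ffwd 0.2 Fleft -0.4 Fz -0.5 M [ 0.08 -0.04 -0.01] z 0.0964
```

```bash
python3 -m inch '-.0007 0 0 0 0 0 .3;0 0 0 0 0 0 .3;0 0 0 0 0 0 .3'>/dev/null;python3 st.py
```

```text
t 19.45 g [89.96 47.29] head 90.04 want 90.00 left_err 0.04mm s 47.29 | Ffwd -0.3 Fleft -0.6 Fz -1.8 M [ 0.05 -0.02 -0.01] z 0.0963
```

```bash
python3 -m inch '-.0007 0 0 0 0 0 .3;0 0 0 0 0 0 .3;0 0 0 0 0 0 .3'>/dev/null;python3 st.py
```

```text
t 19.70 g [89.99 48.02] head 90.04 want 90.00 left_err 0.01mm s 48.02 | Ffwd 0.3 Fleft -0.7 Fz -1.4 M [ 0.08 -0.05  0.  ] z 0.0964
```

```bash
python3 -m inch '-.0007 0 0 0 0 0 .3;0 0 0 0 0 0 .3;0 0 0 0 0 0 .3'>/dev/null;python3 st.py
```

```text
t 19.95 g [89.99 48.69] head 90.04 want 90.00 left_err 0.01mm s 48.69 | Ffwd -0.1 Fleft -0.1 Fz -1.4 M [ 0.04 -0.05 -0.02] z 0.0964
```

```bash
python3 -m inch '-.0007 0 0 0 0 0 .3;0 0 0 0 0 0 .3;0 0 0 0 0 0 .3'>/dev/null;python3 st.py
```

```text
t 20.20 g [89.97 49.39] head 90.04 want 90.00 left_err 0.03mm s 49.39 | Ffwd -0.2 Fleft -0.6 Fz -1.4 M [ 0.06 -0.01  0.01] z 0.0964
```

Run:
```python
from h import *
from plant import r
cv2.imwrite("pics/v9.png",cv2.resize(r.capture("scene")[160:205,230:310,::-1],(800,450),interpolation=2))
```

```text
(no output)
```

View pics/v9.png

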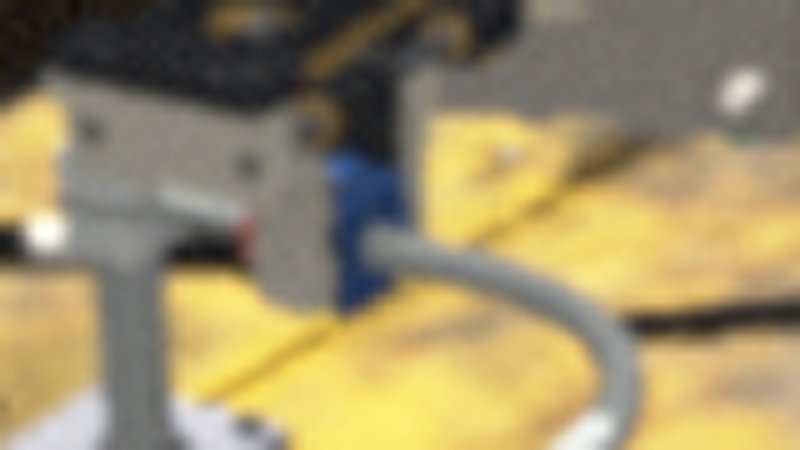

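```bash
python3 -m inch '-.0007 0 0 0 0 0 .3;0 0 0 0 0 0 .3;0 0 0 0 0 0 .3'>/dev/null;python3 st.py
```

```text
t 20.50 g [89.99 50.07] head 90.04 want 90.00 left_err 0.01mm s 50.07 | Ffwd 0.2 Fleft -0.1 Fz -0.9 M [ 0.07 -0.02 -0.03] z 0.0964
```

```bash
python3 -m inch '-.0007 0 0 0 0 0 .3;0 0 0 0 0 0 .3;0 0 0 0 0 0 .3'>/dev/null;python3 st.py
```

```text
t 20.75 g [89.95 50.2 ] head 90.03 want 90.00 left_err 0.05mm s 50.20 | Ffwd -5.3 Fleft -0.7 Fz -0.6 M [-1.49 -0.54  0.03] z 0.0964
```

```bash
python3 -m inch '-.0007 0 0 0 0 0 .3;0 0 0 0 0 0 .3;0 0 0 0 0 0 .3'>/dev/null;python3 st.py
```

```text
t 21.00 g [89.95 50.26] head 90.03 want 90.00 left_err 0.05mm s 50.26 | Ffwd -7.2 Fleft -1.5 Fz -0.8 M [-2.5  -0.97  0.06] z 0.0964
```

```bash
python3 -m inch '0 0 0 0 0 0 .3;0 0 0 0 0 0 .3;0 0 0 0 0 0 .3'>/dev/null;python3 st.py;python3 -m inch '-.0005 0 0 0 0 0 .3;0 0 0 0 0 0 .3;0 0 0 0 0 0 .3'>/dev/null;python3 st.py
```

```text
t 21.25 g [89.98 50.29] head 90.03 want 90.00 left_err 0.02mm s 50.29 | Ffwd -7.6 Fleft -1.4 Fz -1.7 M [-2.44 -0.91  0.  ] z 0.0964
t 21.50 g [89.96 50.3 ] head 90.03 want 90.00 left_err 0.04mm s 50.30 | Ffwd -9.1 Fleft -1.9 Fz -0.3 M [-3.18 -1.2   0.07] z 0.0964
```

```bash
python3 -m inch '-.0005 0 0 0 0 0 .3;0 0 0 0 0 0 .3;0 0 0 0 0 0 .3'>/dev/null;python3 st.py;python3 -m inch '0 0 .0005 0 0 0 .3;0 0 .0005 0 0 0 .3;0 0 0 0 0 0 .3'>/dev/null;python3 st.py
```

```text
t 21.75 g [89.98 50.36] head 90.02 want 90.00 left_err 0.02mm s 50.36 | Ffwd -11.4 Fleft -1.7 Fz -1.5 M [-3.78 -1.42  0.11] z 0.0964
t 22.00 g [89.9  50.38] head 90.03 want 90.00 left_err 0.10mm s 50.38 | Ffwd -10.9 Fleft -0.9 Fz 1.4 M [-3.77 -0.83  0.09] z 0.0958
```

```bash
python3 -m inch '0 0 .0005 0 0 0 .3;0 0 0 0 0 0 .3;0 0 0 0 0 0 .3'>/dev/null;python3 st.py;python3 -m inch '0 0 0 0 0 0 .38;0 0 0 0 0 0 .42;0 0 0 0 0 0 .5;0 0 0 0 0 0 .6;0 0 0 0 0 0 .7;0 0 0 0 0 0 .7;0 0 0 0 0 0 .7';python3 st.py
python3 - <<'E'
from h import *
from plant import r
cv2.imwrite("pics/v10.png",np.vstack([cv2.resize(r.capture("scene")[160:205,230:310,::-1],(600,337),interpolation=2),cv2.resize(r.capture("wrist")[180:300,140:420,::-1],(600,257))]))
E
```

```text
t 22.25 g [89.84 50.36] head 90.02 want 90.00 left_err 0.16mm s 50.36 | Ffwd -10.5 Fleft -0.6 Fz 1.2 M [-3.81 -0.64  0.1 ] z 0.0953
time_s: 22.83
tcp_pos: [0.6224, 0.1433, 0.0949]
eef_rot: [-180.0, 0.0, -84.3]
contact_force: [0.1, 0.1, 0.2]
gripper_width: 0.0602
t 22.83 g [90.02 52.77] head 90.05 want 90.00 left_err -0.02mm s 52.77 | Ffwd 0.1 Fleft -0.1 Fz 0.2 M [ 0.08 -0.04  0.  ] z 0.0949
```

View pics/v10.png

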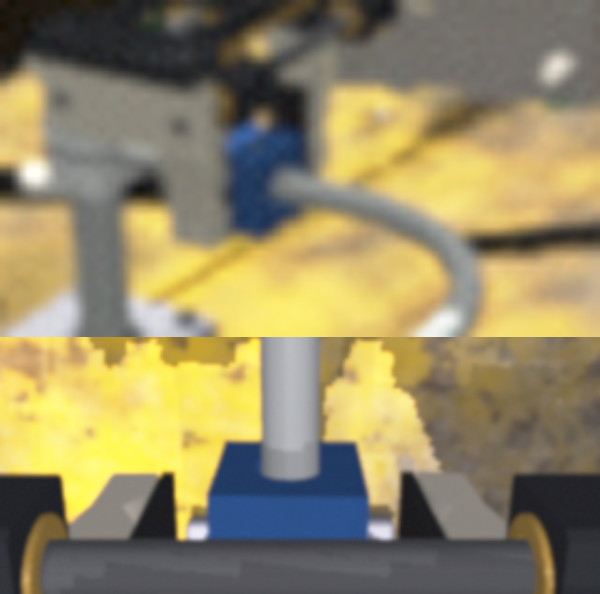

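```bash
python3 -m inch '.002 0 -.005 0 0 0 .7;0 0 -.015 0 0 0 .7;0 0 -.03 0 0 0 .7;0 0 -.03 0 0 0 .7;0 0 -.03 0 0 0 .7;0 0 -.03 0 0 0 .7;0 0 0 0 0 0 .7'; python3 -m inch '.03 0 0 0 0 0 .7;.03 0 0 0 0 0 .7;.03 0 0 0 0 0 .7;.03 0 0 0 0 0 .7;.03 0 0 0 0 0 .7;.03 0 0 0 0 0 .7;.03 0 0 0 0 0 .7;.03 0 0 0 0 0 .7;0 0 0 0 0 0 .7;0 0 0 0 0 0 .7'
python3 - <<'E'
from h import *
from plant import r
t=r.capture("top")[:,:,::-1];s=r.capture("scene")[:,:,::-1];cv2.imwrite("pics/top11.png",t)
cv2.imwrite("pics/v11.png",np.vstack([cv2.resize(t[160:215,180:270],(600,366),interpolation=2),cv2.resize(s[170:200,240:300],(468,234),interpolation=2) if 0 else cv2.resize(s[170:200,240:320],(600,225),interpolation=2)]))
E
```

```text
time_s: 23.52
tcp_pos: [0.6256, 0.1415, 0.2426]
eef_rot: [-179.4, 0.1, -84.3]
contact_force: [0.9, 0.3, 1.2]
gripper_width: 0.0615
time_s: 24.35
tcp_pos: [0.646, -0.0996, 0.2348]
eef_rot: [180.0, -0.0, -84.5]
contact_force: [0.3, 0.1, -1.0]
gripper_width: 0.0612
```

View pics/v11.png

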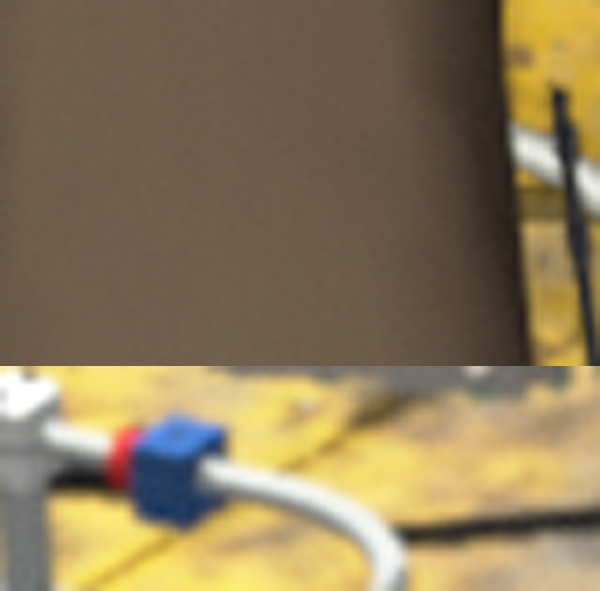

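View pics/top11.png

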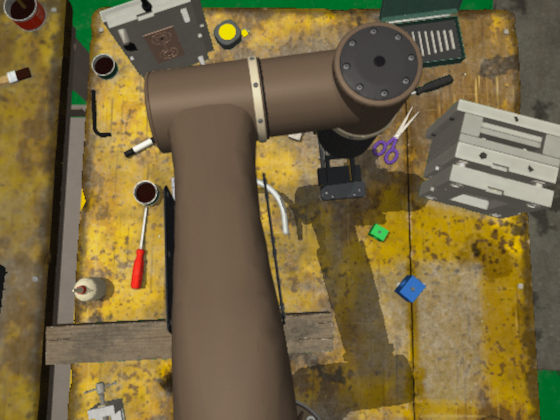

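```bash
python3 -m inch '-.03 0 0 0 0 0 .7;-.03 0 0 0 0 0 .7;-.03 0 0 0 0 0 .7;-.03 0 0 0 0 0 .7;-.03 0 0 0 0 0 .7;-.03 0 0 0 0 0 .7;-.03 0 0 0 0 0 .7;-.03 0 0 0 0 0 .7;-.03 0 0 0 0 0 .7;-.03 0 0 0 0 0 .7;0 0 0 0 0 0 .7;0 0 0 0 0 0 .7'
python3 - <<'E'
from h import *
from plant import r
w=r.camera_params("wrist");im=r.capture("wrist")[:,:,::-1];cv2.imwrite("pics/w12.png",im)
q=proj(w,[[.62,.155,.128]])[0];print(q)
x,y=np.clip(np.round(q).astype(int),[70,60],[490,360])
cv2.imwrite("pics/w12c.png",cv2.resize(im[y-60:y+60,x-70:x+70],(700,600),interpolation=2))
E
```

```text
time_s: 25.45
tcp_pos: [0.6159, 0.2035, 0.2348]
eef_rot: [180.0, 0.0, -84.1]
contact_force: [0.2, 0.5, -0.8]
gripper_width: 0.0615
[275.3436 155.5183]
```

View pics/w12c.png

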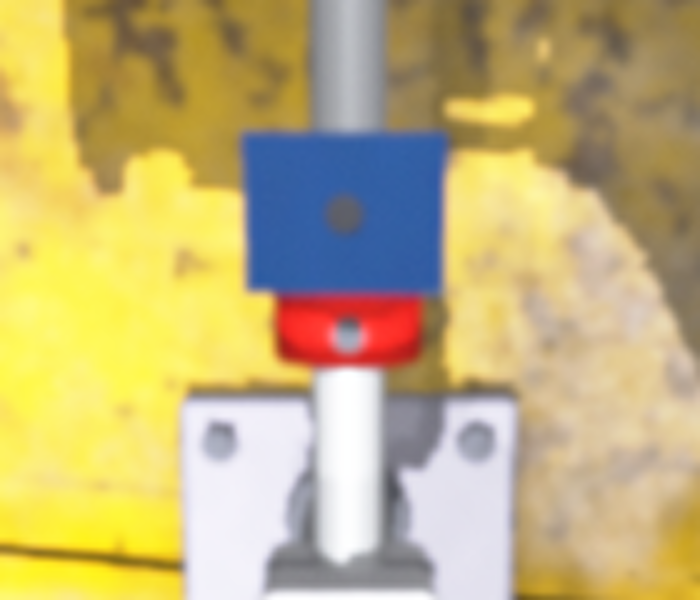

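```bash
python3 -m inch '-.03 0 0 0 0 0 .7;-.03 0 0 0 0 0 .7;0 0 0 0 0 0 .7;0 0 0 0 0 0 .7'
python3 - <<'E'
from h import *
from plant import r
w=r.camera_params("wrist");im=r.capture("wrist")[:,:,::-1]
q=proj(w,[[.62,.155,.128]])[0];print(q)
x,y=np.clip(np.round(q).astype(int),[40,35],[490,360])
cv2.imwrite("pics/w13c.png",cv2.resize(im[y-35:y+35,x-40:x+40],(685,600),interpolation=2))
E
```

```text
time_s: 25.83
tcp_pos: [0.6105, 0.2611, 0.2347]
eef_rot: [180.0, -0.0, -84.3]
contact_force: [0.4, -0.5, 0.2]
gripper_width: 0.0614
[275.6626  85.7524]
```

View pics/w13c.png

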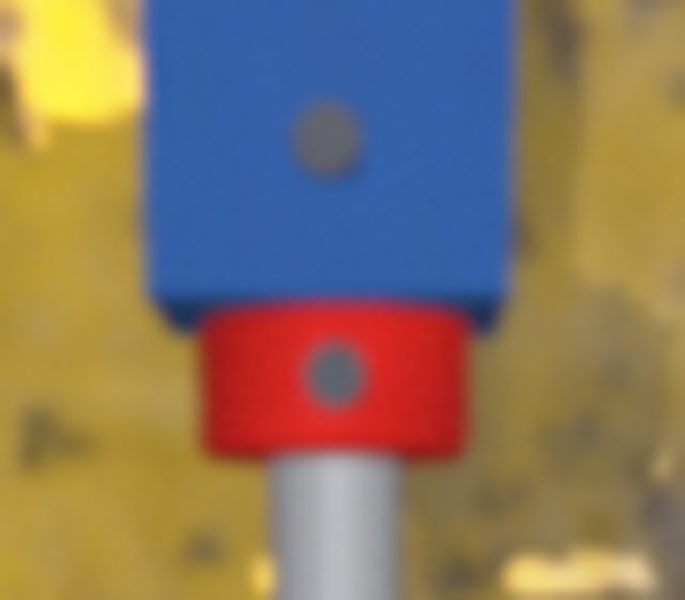

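From the collar's side the block's face sits against the collar with no gap showing. The gripper is clear of everything, so I'm handing in.

```bash
python3 -c "
from plant import r
print(r.close_job())"
```

```text
the job is handed in; nothing more can be done
None
```

I threaded the small blue block onto the rod, slid it round the bend and up against the red collar, then let go and handed the job in at about 26 s. No verdict was reported.

- **Contact by feel:** no axial force until the block's centre was about 50 mm past the bend end, so the collar's face is at about 64 mm. I raised the push in small steps to 11.4 N, below the 20 N at which the collar shifts. Sideways and vertical force readings stayed under about 2.5 N while threading and sliding.
- **Collar not pushed along, as far as I can tell:** while I pressed, the measured position crept only about 0.3 mm, which I took as the arm flexing. I did not measure the collar again afterwards.
- **Last checks:** after release the measured force was near zero. Wrist views from both sides show the block resting on the collar with no visible gap, and the gripper is well clear.
- **Bystanders:** the last top view shows the other blocks and the tin in place. The arm hid the bushing and the pin in that view. No unexpected contact was felt.
- **What disagreed:** the top and scene cameras differed by about 4 mm on where the rod lies. From the first pictures I put the collar's face at about 61 mm (top) or 66 mm (scene), so I went by the force. The wrist camera's fit of the rod proved accurate.

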